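# Tip the sorting board and bin the ferrules and the nut

## Robot

A 6-joint arm with a two-finger parallel gripper is mounted at the origin on a cart in front of the work surface, level with it; the furniture and walls round the work are solid. World frame = base frame: x ahead of the robot, y to its left, z up, the work surface at z = 0. Lengths are in m, angles in rad, forces in N, time in s.
With the tool pointing down it reaches from about 0.325 to 0.875 m from the base axis. Payload 4.4 kg.
Tool frame: the origin (TCP) lies at the very end of the fingers, on their centre line; the grasp point (between the pads) lies 19 mm behind it; x points along the fingers, y is the direction in which the jaws open and shut, and the axes are right-handed (so a half turn about x gives the same grasp; the last joint's range is limited). The gripper opens to 85 mm and grips with 20 to 120 N. Pads are 22 mm wide; open, the fingers measure 114 mm over their backs; the gripper's body (76 mm by 85 mm) begins 54 mm behind the grasp point. The pads swing forward as they close: fully open they stand 13 mm farther back than shut.
Start: joints at [0.962, 0.207, 1.542, -0, 1.393, -0.15], TCP at [0.255, 0.516, 0.208] pointing down, gripper open.
Joint ranges: [-2.73, 2.73], [-0.86, 2.22], [0.23, 2.46], [-1.11, 4.25], [0.08, 2.63], [-2.82, 2.82]. Speed limits (rad/s): [2.79, 2.79, 3.14, 3.14, 3.14, 3.14].

## Interface

Orientations are given as [roll, pitch, yaw] about the fixed x, y, z axes, in that order (R = Rz(yaw) Ry(pitch) Rx(roll)).
In Python, from cell import arm gives the robot as it stands.
- The arm moves only by the shell command python3 -m jog 'ROWS' [FORCE]. ROWS is JSON, a list of rows, each a list of 5 numbers: the opening, from -1 (shut) to 1 (fully open), so that 0 is half open, then the shift along the tool's x, y, z in cm, then the turn about the tool's x in degrees. A call has 1 to 10 rows; each row shifts and turns the commanded pose from where the row before left it, along the tool's axes as they then stand; what a row does not reach is not made up. A row lasts 1/10 s, in which the tool goes at most 50 mm and 8.59 degrees, less where a joint would pass 70% of its speed; a pose out of reach is approached as far as the arm can. A call is refused whole if a number of a shift passes 5 or a number of a turn 8.59, either way. A call with a gripper value outside its range is refused whole. The fingers move at their own pace and stop on an object; FORCE is the grip in N (left out, the last holds). Time passes only in rows, so rows that do not move let the fingers close. It gives the time, the measured TCP pose, the force and the opening at its end, in the units of the state.
- arm.get_obs(): the state, without advancing time (a new reading comes with each control period).
- arm.snapshot(name): name is "scene" or "top"; returns the picture (480x640x3 uint8, blue, green, red); there is no depth.
- arm.camera_info(name): a dict with "fx", "fy", "cx", "cy" (pixels), "world_to_cam" (4x4, takes a point from world to camera coordinates). Camera axes: x right, y up, looking along -z (the intrinsics and any distortion apply to the point x, -y, -z); pixel columns grow to the right and rows downward; lengths in m; the calibration is good to about 2 mm. A picture is of the moment at which its call begins. camera_info takes no time and is no camera call.
- arm.hand_in(): hands the job in, once; it reports no verdict.
The state is a dict: "clock": time; "joint_positions": joint angles; "qd": joint speeds; "tau": joint torques, N m; "tcp_pos": TCP position; "tcp_rot": TCP orientation; "wrist_force": force on the tool from outside, world axes, zero at the start; "moment": the same for the moment, N m; "finger_gap": opening from 0.0 (shut) to 1.0 (fully open).
Only numpy, scipy, OpenCV 4.12 (cv2) and the standard library are available. Lean on these libraries where they do the work, as an engineer would, in place of code of your own. Each camera call takes 0.05 s, during which the arm holds its last target.

## Task

On the tilting sorting board lie two round hose ferrules and a hexagon nut. Lift the board by its handle until both ferrules have rolled off into the board's catch tray while the nut stays on, without the gripper touching the ferrules, and let the board back down flat. Then put the nut from the board into the grey open bin and leave it there; the other nut and ferrule on the bench are not part of the job.

Things in the scene. Friction and masses are not known exactly. Their poses are not given: they have to be found in the camera images.
- sorter: Fixed plywood base of the sorting board, 190 mm (x) by 235 mm (y, from -135 to +100); origin on the bench top under the board; z up. The board's top face is level 45 mm above the bench when down, x -84..84, y -60..+89, with rims 8 mm high along its x sides and at its +y end; its -y edge (y = -60, z = 35) is the hinge line, along x. The catch tray is at the -y end, beyond the hinge: inside x -87..87, y -127..-65, floor 6 mm and walls 50 mm above the bench.
- board (a joint): Tilt of the board about its hinge in rad: 0 lying flat, positive with the handle end (+y) lifted, stop at 0.36. 0.5 kg, damped; it sinks back flat in about a second when let go. Ferrules roll towards the tray from a few degrees on (about 0.2 to 0.36 rad clears them within a second or so); the nut does not slide on the board even at the stop if it is moved smoothly.
- handle (a point): Middle of the board's handle: a round steel bar 12 mm thick, 90 mm free between its two posts, along the sorter's x. With the board down it stands 80 mm above the bench at sorter x 0, y +120, so 180 mm out from the hinge line and 45 mm above it; free all round for 25 mm, it may turn within the gripper. Axes: those of the board (equal to the sorter's when it lies flat).
- ferrule_a_center (a point): Centre of a round steel sleeve 26 mm across, 32 mm long, lying on the board with its axis (own x) roughly along the hinge; the nut and the two ferrules lie side by side, in any order, about 58 mm apart in sorter x.
- ferrule_b_center (a point): Centre of the second, equal ferrule.
- nut_center (a point): Centre (half-way up) of the steel hexagon nut lying flat on the board: 32 mm across flats, 37 mm across corners, 18 mm high, 0.05 to 0.1 kg. One pair of flats faces its own +-y, the others are at 60 degree steps. A larger nut (41 mm) and a ferrule standing on end on the bench are bystanders.
- bin: Fixed grey open bin on the bench, to the right of the board: outside 120 (x) by 100 (y) by 50 mm high, walls and floor 4 mm; origin at the centre of its underside.
There are look-alikes about, which are no part of the job. What is shaped like the part that bears nut_center but green or turquoise is not meant.

How it is judged:
On the way:
1. the board is tipped (over 0.15 rad) with both ferrules in the catch tray and the nut still on the board (value of joint board above 0.15 rad and y of ferrule_a_center in the frame of sorter between -0.13 and -0.065 m and x of ferrule_a_center in the frame of sorter between -0.09 and 0.09 m and z of each of ferrule_a_center, ferrule_b_center in the frame of sorter below 0.04 m and y of ferrule_b_center in the frame of sorter between -0.13 and -0.065 m and x of ferrule_b_center in the frame of sorter between -0.09 and 0.09 m and y of nut_center in the frame of sorter between -0.06 and 0.095 m and x of nut_center in the frame of sorter between -0.09 and 0.09 m and z of nut_center in the frame of sorter between 0.045 and 0.13 m), for 0.1 s.
At the end, for the whole second after the job is handed in: Both ferrules lie in the catch tray (below its rim), the nut lies in the grey bin (centre within the walls, less than 32 mm above the bench), and the board is down flat (under 0.04 rad) (y of ferrule_a_center in the frame of sorter between -0.13 and -0.065 m and x of ferrule_a_center in the frame of sorter between -0.09 and 0.09 m and z of each of ferrule_a_center, ferrule_b_center in the frame of sorter below 0.04 m and y of ferrule_b_center in the frame of sorter between -0.13 and -0.065 m and x of ferrule_b_center in the frame of sorter between -0.09 and 0.09 m and x of nut_center in the frame of bin between -0.05 and 0.05 m and y of nut_center in the frame of bin between -0.04 and 0.04 m and z of nut_center in the frame of bin below 0.032 m and value of joint board below 0.04 rad); the robot touches nothing.
It fails at once if the gripper touches a ferrule on or from the board (contact force between the fingers and ferrule_a above 1 N or contact force between the fingers and ferrule_b above 1 N).
It also fails if it takes over 45 s, if anything falls off the work surface, if the arm or the gripper's body presses on something with over 40 N, if the wrist force passes 120 N, or if a joint passes its speed limit or range.

## Working session

There is one attempt and no reset: what is moved stays moved. The work goes in short steps, Python scripts to look and compute and a shell command to move; the robot and the scene stay as the last step left them, time stands still between calls to the robot, and variables do not carry over. Pictures are saved under pics/ and viewed, and the job is handed in when it is done.

```bash
mkdir -p pics; ls; python3 - <<'E'
from cell import arm
import cv2
for n in("scene","top"):
    cv2.imwrite(f"pics/{n}0.png",arm.snapshot(n)); print(n,arm.camera_info(n))
print(arm.get_obs())
E
```

```text
pics
scene {'fx': 546.135944160186, 'fy': 546.135944160186, 'cx': 314.4696671468585, 'cy': 235.295962263409, 'world_to_cam': array([[-0.86435   , -0.50288938,  0.00115959,  0.55673971],
       [ 0.24017787, -0.41078189,  0.87952989, -0.16715084],
       [-0.44182991,  0.76050017,  0.47584222, -0.80335384],
       [ 0.        ,  0.        ,  0.        ,  1.        ]])}
top {'fx': 550.3494991297197, 'fy': 550.3494991297197, 'cx': 330.36218244890046, 'cy': 236.39850450902927, 'world_to_cam': array([[ 0.02613387, -0.99961676,  0.00912958,  0.09967421],
       [ 0.98343666,  0.0273473 ,  0.17917717, -0.57543029],
       [-0.17935817,  0.00429577,  0.98377446, -1.10733678],
       [ 0.        ,  0.        ,  0.        ,  1.        ]])}
{'clock': 0.1, 'joint_positions': array([ 9.61511636e-01,  2.07365758e-01,  1.54280989e+00,  2.72205673e-05,
        1.39350501e+00, -1.50470400e-01]), 'qd': array([ 1.14123832e-03, -1.85343426e-03, -2.42740551e-03, -8.43332739e-04,
        1.08426859e-03, -5.85168475e-05]), 'tau': array([-2.76031569e-04, -3.84090829e+01, -2.92551452e+01, -2.77888303e-04,
        4.81110896e-03,  1.21459306e-05]), 'tcp_pos': array([0.2542239 , 0.51493464, 0.20732491]), 'tcp_rot': array([-1.73409352,  1.56870815, -2.19291264]), 'wrist_force': array([-0.83470643,  0.07730906, -0.35088643]), 'moment': array([ 0.01008048, -0.00623519, -0.0119684 ]), 'finger_gap': 0.9980766573554363}
```

View pics/scene0.png

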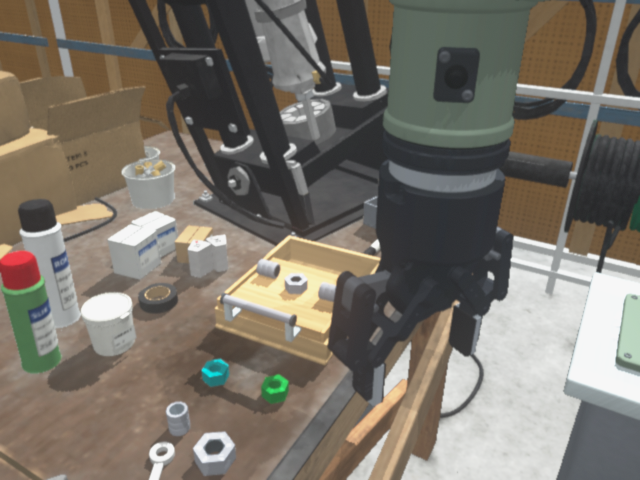

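View pics/top0.png

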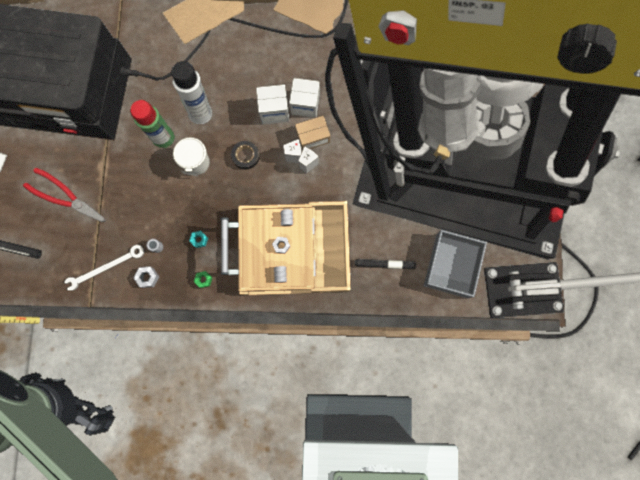

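```bash
cat > h.py <<'E'
import numpy as np,cv2
from cell import arm
def ray(n,u,v):
    c=arm.camera_info(n);M=c["world_to_cam"];R=M[:3,:3];t=M[:3,3]
    d=R.T@np.array([(u-c["cx"])/c["fx"],-(v-c["cy"])/c["fy"],-1]);return -R.T@t,d
def onz(n,u,v,z):
    o,d=ray(n,u,v);return o+d*(z-o[2])/d[2]
def tri(a,b):
    (o1,d1),(o2,d2)=a,b
    s=np.linalg.lstsq(np.stack([d1,-d2],1),o2-o1,rcond=None)[0]
    p,q=o1+s[0]*d1,o2+s[1]*d2
    return (p+q)/2,np.linalg.norm(p-q)
def proj(n,p):
    c=arm.camera_info(n);q=c["world_to_cam"]@np.append(p,1)
    return c["cx"]+c["fx"]*q[0]/-q[2],c["cy"]-c["fy"]*q[1]/-q[2]
E
python3 - <<'E'
import cv2
a=cv2.imread("pics/top0.png")
cv2.imwrite("pics/c1.png",cv2.resize(a[190:305,210:360],None,fx=5,fy=5,interpolation=2))
cv2.imwrite("pics/c2.png",cv2.resize(a[220:310,410:510],None,fx=6,fy=6,interpolation=2))
b=cv2.imread("pics/scene0.png")
cv2.imwrite("pics/c3.png",cv2.resize(b[225:365,200:390],None,fx=4,fy=4,interpolation=2))
E
```

```text
(no output)
```

View pics/c1.png

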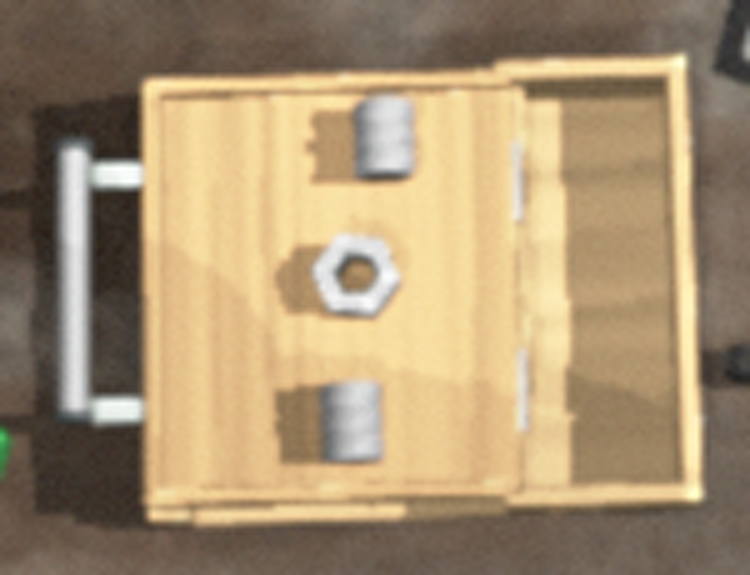

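View pics/c2.png

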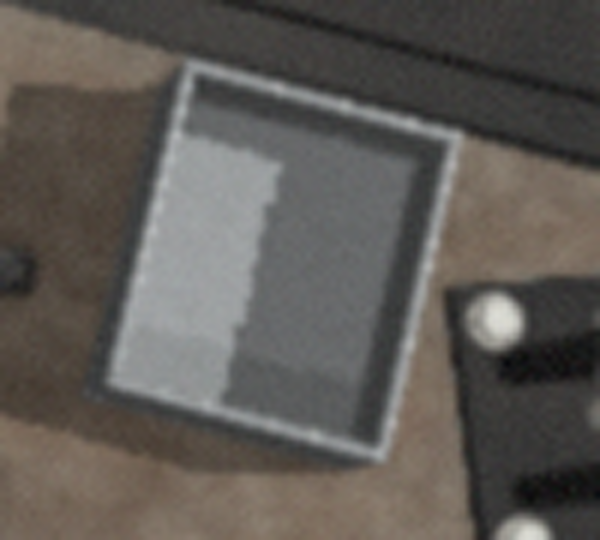

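View pics/c3.png

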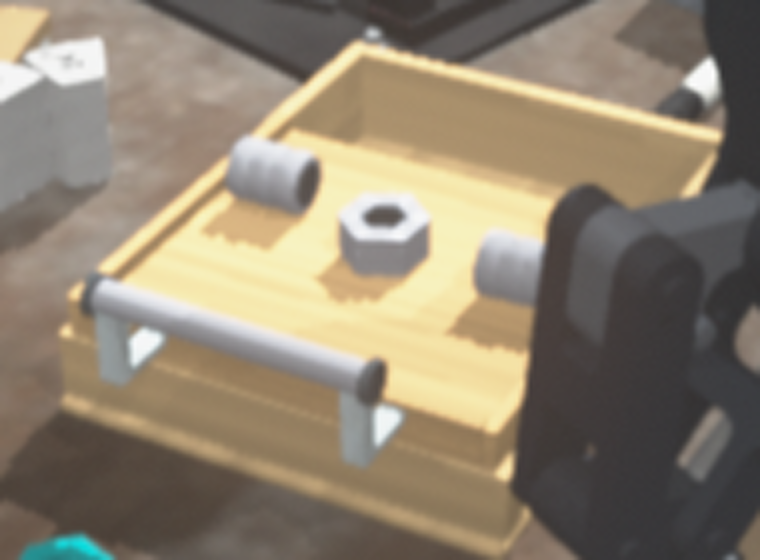

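```bash
python3 - <<'E'
from h import *
f=lambda u,v,s,x,y:((u+.5)/s-.5+x,(v+.5)/s-.5+y)
T=lambda u,v:f(u,v,5,210,190); S=lambda u,v:f(u,v,4,200,225); B=lambda u,v:f(u,v,6,410,220)
np.set_printoptions(precision=4,suppress=True)
h=[onz("top",*T(*p),.08) for p in((75,145),(73,415))];print("handle z80",h,(h[0]+h[1])/2, np.linalg.norm(h[0]-h[1]))
for a,b in(((75,145),(95,295)),((73,415),(370,380))): print("tri",tri(ray("top",*T(*a)),ray("scene",*S(*b))))
print("nut top z63",onz("top",*T(356,274),.063), tri(ray("top",*T(356,274)),ray("scene",*S(384,215))))
for p in((145,80),(148,500)):print("rim",onz("top",*T(*p),.053))
for p in((685,58),(700,498)):print("tray",onz("top",*T(*p),.05))
for p in((385,137),(352,420)):print("ferr",onz("top",*T(*p),.06))
b=[onz("top",*B(*p),.05) for p in((187,63),(460,135),(383,460),(107,383))];print("bin",b,sum(b)/4)
E
```

```text
handle z80 [array([0.5986, 0.3342, 0.08  ]), array([0.4869, 0.3283, 0.08  ])] [0.5427 0.3312 0.08  ] 0.11185180178937204
tri (array([0.5988, 0.3343, 0.0807]), np.float64(0.0009061081711954044))
tri (array([0.4872, 0.3281, 0.082 ]), np.float64(0.0011803121927053603))
nut top z63 [0.5507 0.2177 0.063 ] (array([0.5509, 0.2177, 0.0649]), np.float64(0.0010618778272422052))
rim [0.6332 0.3115 0.053 ]
rim [0.4555 0.3003 0.053 ]
tray [0.6501 0.0825 0.05  ]
tray [0.4627 0.0724 0.05  ]
ferr [0.6099 0.2082 0.06  ]
ferr [0.4901 0.217  0.06  ]
bin [array([ 0.5929, -0.1181,  0.05  ]), array([ 0.5698, -0.214 ,  0.05  ]), array([ 0.455 , -0.1845,  0.05  ]), array([ 0.4791, -0.0892,  0.05  ])] [ 0.5242 -0.1515  0.05  ]
```

```bash
cat >> h.py <<'E'
from scipy.spatial.transform import Rotation
np.set_printoptions(precision=4,suppress=True)
YAW=np.arctan2(.012,.2284)
def st():
    o=arm.get_obs();R=Rotation.from_euler("xyz",o["tcp_rot"]).as_matrix()
    return o,R
def togo(target,yax):
    """shift (cm, tool axes after turn) and turn (deg about tool x) so tool y lies along world angle yax (mod 180)"""
    o,R=st();y=R[:,1];a=np.arctan2(y[1],y[0])
    w=np.rad2deg(yax-a); w=(w+90)%180-90
    t=-w if R[2,0]<0 else w
    d=np.asarray(target)-o["tcp_pos"]
    print("clock %.2f tcp"%o["clock"],o["tcp_pos"],"x",R[:,0],"y",R[:,1],"z",R[:,2],"gap %.3f"%o["finger_gap"],"F",o["wrist_force"],"q",o["joint_positions"])
    print("turn",t,"or other",t-180*np.sign(t),"; shift now(cm)",R.T@d*100,"; after turn",Rotation.from_rotvec([0,0,np.deg2rad(w)]).as_matrix().__matmul__(R).T@d*100)
E
python3 - <<'E'
from h import *
togo([.543,.331,.16],YAW+np.pi/2)
for p in((375,195),(385,240),(357,195),(345,45),(362,120)):print(p,[onz("top",*p,z)[:2] for z in(0,.1,.3,.5)])
a=cv2.imread("pics/top0.png");b=a[234:256,271:293];c=cv2.resize(b,None,fx=10,fy=10,interpolation=2)
hsv=cv2.cvtColor(c,cv2.COLOR_BGR2HSV);m=((hsv[...,1]<45)&(hsv[...,2]>120)).astype(np.uint8)*255
k=max(cv2.findContours(m,0,2)[0],key=cv2.contourArea);print(cv2.contourArea(k));ap=cv2.approxPolyDP(cv2.convexHull(k),12,True)[:,0];P=[onz("top",271+u/10,234+v/10,.063)[:2] for u,v in ap];print(np.array(P),np.mean(P,0))
for i in range(len(P)):
    d=P[i]-P[i-1];print(np.linalg.norm(d),np.rad2deg(np.arctan2(d[1],d[0]))%180)
E
```

```text
clock 0.10 tcp [0.2542 0.5149 0.2073] x [-0.0012 -0.0017 -1.    ] y [ 0.4429  0.8966 -0.0021] z [ 0.8966 -0.4429 -0.0003] gap 0.998 F [-0.8347  0.0773 -0.3509] q [ 0.9615  0.2074  1.5428  0.      1.3935 -0.1505]
turn -29.295899913796248 or other 150.70410008620377 ; shift now(cm) [ 4.7286 -3.6918 34.0389] ; after turn [  4.764  -19.8735  27.8744]
(375, 195) [array([0.6786, 0.0177]), array([0.6523, 0.0263]), array([0.5996, 0.0435]), array([0.5469, 0.0607])]
(385, 240) [array([ 0.5772, -0.0055]), array([0.5594, 0.0051]), array([0.5237, 0.0262]), array([0.488 , 0.0472])]
(357, 195) [array([0.6775, 0.0579]), array([0.6512, 0.0632]), array([0.5987, 0.0736]), array([0.5462, 0.084 ])]
(345, 45) [array([1.04  , 0.0925]), array([0.9833, 0.0948]), array([0.8699, 0.0994]), array([0.7566, 0.1041])]
(362, 120) [array([0.8548, 0.0496]), array([0.8137, 0.0555]), array([0.7314, 0.0673]), array([0.6491, 0.0792])]
21370.5
[[0.5665 0.2246]
 [0.5649 0.2072]
 [0.5478 0.1987]
 [0.5326 0.2092]
 [0.5347 0.2276]
 [0.5485 0.2348]] [0.5492 0.217 ]
0.020716473454738347 150.42448898170903
0.01742708728396402 84.61873591070909
0.0191037235642673 26.697786941322136
0.01852448166541769 145.1380543803847
0.01842585340563268 83.7369167787385
0.015655813503318607 27.6022887066063
```

```bash
python3 -m jog '[[0,0,0,0,-7.3],[0,0,0,0,-7.3],[-0.3,0,0,0,-7.3],[-0.3,0,0,0,-7.4],[-0.3,0,-2.5,3.5,0],[-0.3,0,-2.5,3.5,0],[-0.3,0,-2.5,3.5,0],[-0.3,0,-2.5,3.5,0],[-0.3,0,-2.5,3.5,0],[-0.3,0,-2.5,3.5,0]]' 30; python3 - <<'E'
from h import *
togo([.543,.331,.1],YAW+np.pi/2)
E
```

```text
clock: 1.1
tcp_pos: [0.4732, 0.3755, 0.2078]
tcp_rot: [-2.813, 1.57, -2.76]
wrist_force: [0.4, 0.2, -0.2]
finger_gap: 0.349
clock 1.10 tcp [0.4732 0.3755 0.2078] x [-0.001  -0.0004 -1.    ] y [-0.0526  0.9986 -0.0004] z [ 0.9986  0.0526 -0.001 ] gap 0.349 F [ 0.3644  0.1507 -0.1948] q [ 0.5275  0.2687  1.4667  0.0002  1.4073 -1.0959]
turn 0.007540316359651911 or other -179.99245968364033 ; shift now(cm) [10.7721 -4.8056  6.7512] ; after turn [10.7721 -4.8047  6.7519]
```

```bash
python3 -m jog '[[-0.3,0,-2.4,3.4,0],[-0.3,0,-2.4,3.4,0],[-0.3,3.5,0,0,0],[-0.3,3.5,0,0,0],[-0.3,3.5,0,0,0],[-0.3,0,0,0,0],[-0.3,0,0,0,0]]'; python3 - <<'E'
from h import *
togo([.543,.331,.062],YAW+np.pi/2)
for n in("scene","top"):
    cv2.imwrite(f"pics/{n}1.png",arm.snapshot(n))
b=cv2.imread("pics/scene1.png");cv2.imwrite("pics/c4.png",cv2.resize(b[130:370,180:440],None,fx=2.3,fy=2.3))
E
```

```text
clock: 1.8
tcp_pos: [0.542, 0.3322, 0.1027]
tcp_rot: [-2.795, 1.568, -2.742]
wrist_force: [1.0, 0.2, 0.2]
finger_gap: 0.347
clock 1.80 tcp [0.542  0.3322 0.1027] x [-0.0022 -0.0009 -1.    ] y [-0.0526  0.9986 -0.0008] z [ 0.9986  0.0526 -0.0022] gap 0.347 F [0.9686 0.1656 0.2332] q [ 0.4138  0.4318  1.4767  0.      1.2354 -1.2097]
turn 0.007442221973704477 or other -179.9925577780263 ; shift now(cm) [ 4.0696 -0.1171  0.1018] ; after turn [ 4.0696 -0.1171  0.1018]
```

View pics/c4.png

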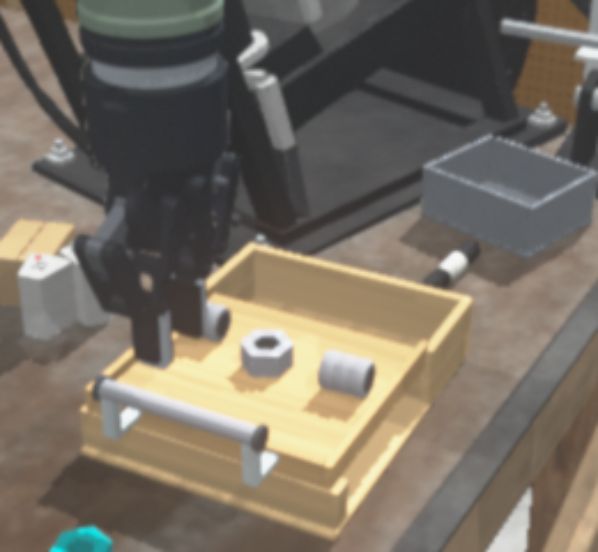

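View pics/top1.png

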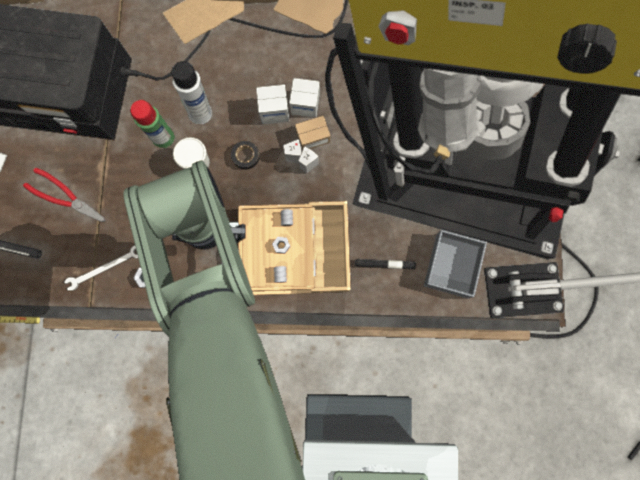

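```bash
python3 - <<'E'
from h import *
o,R=st();p=o["tcp_pos"]
for q in (p,p+R[:,1]*.022,p-R[:,1]*.022,p-R[:,0]*.005+R[:,1]*.022,np.array([.543,.331,.08])):
    u,v=proj("scene",q);print("scene",u,v,"crop",(u-180)*2.3,(v-130)*2.3,"top",proj("top",q))
E
```

```text
scene 254.5355822247912 294.49111302013375 crop 171.43183911701973 378.3295599463076 top (np.float64(221.0762453790095), np.float64(242.43995526191466))
scene 245.51653253122362 302.91189272022143 crop 150.6880248218143 397.69735325650925 top (np.float64(210.0308048599268), np.float64(242.7101352664174))
scene 263.1440415638525 286.4536875579924 crop 191.23129559686075 359.8434813833825 top (np.float64(232.1149770746785), np.float64(242.1699393604132))
scene 245.3085916764427 299.80229572584636 crop 150.20976085581816 390.5452801694466 top (np.float64(209.51630318301335), np.float64(242.2974138200195))
scene 257.23329679169865 309.4748707900081 crop 177.6365826209069 412.79220281701856 top (np.float64(224.52192103402155), np.float64(245.22581752459746))
```

```bash
python3 - <<'E'
from h import *
b=cv2.imread("pics/scene1.png")
cv2.imwrite("pics/c5.png",cv2.resize(b[220:330,200:310],None,fx=5,fy=5,interpolation=2))
E
```

```text
(no output)
```

View pics/c5.png

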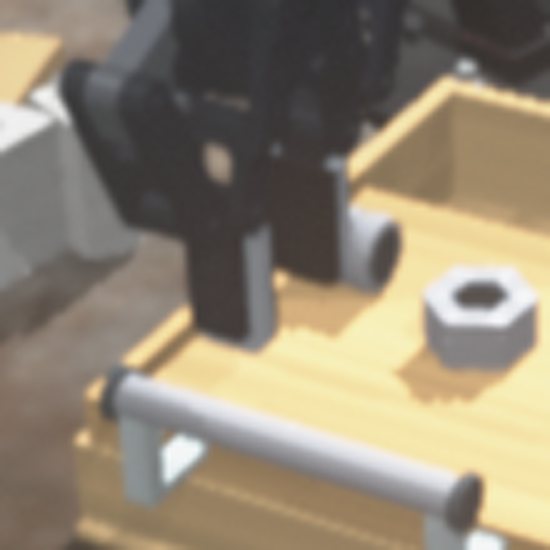

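```bash
python3 -m jog '[[-0.3,1,-0.1,0.1,0],[-0.3,1,0,0,0],[-0.3,0,0,0,0],[-0.3,0,0,0,0]]'; python3 - <<'E'
from h import *
o,R=st();p=o["tcp_pos"]
for k in(.0,.015,-.015):print(proj("scene",p+R[:,1]*k),proj("top",p+R[:,1]*k))
b=arm.snapshot("scene");cv2.imwrite("pics/c6.png",cv2.resize(b[220:330,200:310],None,fx=5,fy=5,interpolation=2))
b=arm.snapshot("top");cv2.imwrite("pics/c7.png",cv2.resize(b[190:300,180:300],None,fx=5,fy=5,interpolation=2))
E
```

```text
clock: 2.3
tcp_pos: [0.5433, 0.3313, 0.0829]
tcp_rot: [-2.776, 1.57, -2.724]
wrist_force: [0.4, 0.2, 0.5]
finger_gap: 0.352
(np.float64(256.8218024388783), np.float64(307.8213927140795)) (np.float64(224.1278315714186), np.float64(244.84388355414478))
(np.float64(250.8533792530511), np.float64(313.65441997414)) (np.float64(216.75170688825673), np.float64(245.02554949247))
(np.float64(262.60677737246556), np.float64(302.167652113629)) (np.float64(231.50132579959055), np.float64(244.66228240106855))
```

View pics/c6.png

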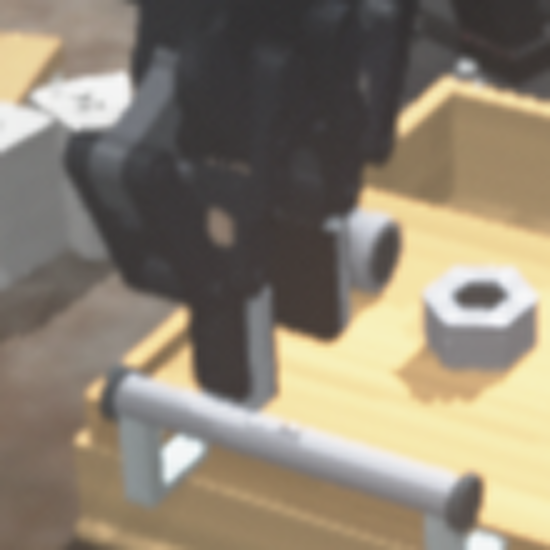

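View pics/c7.png

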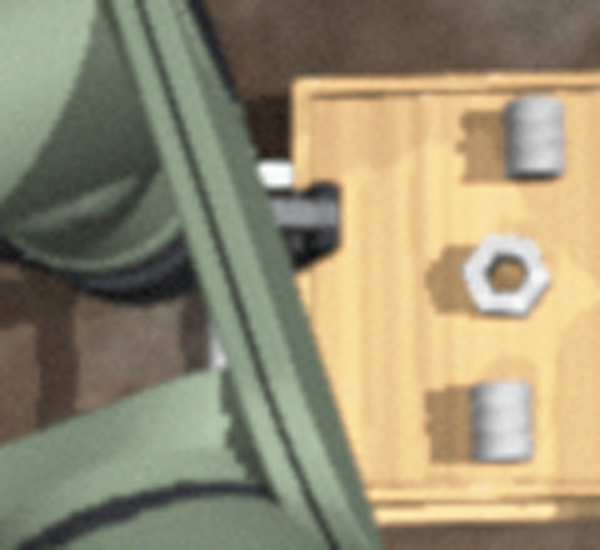

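```bash
python3 - <<'E'
from h import *
o,R=st();p=o["tcp_pos"]
print("cam",ray("scene",0,0)[0], ray("top",0,0)[0])
X=R[:,2];Y=R[:,1]
for dz in(0,.005,.01,.015,.02,.025):
  print(dz,[np.round(proj("scene",p+Y*a+X*b+[0,0,dz]),1) for a,b in((.0295,-.011),(.0295,.011),(-.015,-.011),(-.0295,-.011))])
print("seen (249.6,300) (240,296.5) (267.3,287.7) (269.6,284.7)")
E
```

```text
cam [0.1664 0.8223 0.5286] [0.3647 0.1201 1.1916]
0 [array([251.4, 321.3]), array([237.5, 316.7]), array([268.9, 303.9]), array([274.3, 298.5])]
0.005 [array([251.2, 318.3]), array([237.3, 313.7]), array([268.7, 300.9]), array([274.1, 295.6])]
0.01 [array([251. , 315.2]), array([237. , 310.7]), array([268.6, 297.9]), array([274. , 292.6])]
0.015 [array([250.7, 312.1]), array([236.8, 307.6]), array([268.5, 294.9]), array([273.9, 289.7])]
0.02 [array([250.5, 309. ]), array([236.5, 304.5]), array([268.3, 291.9]), array([273.8, 286.7])]
0.025 [array([250.3, 305.9]), array([236.3, 301.4]), array([268.2, 288.9]), array([273.6, 283.7])]
seen (249.6,300) (240,296.5) (267.3,287.7) (269.6,284.7)
```

```bash
python3 -m jog '[[-0.3,1,0,0,0],[-0.3,1,0,0,0],[-0.3,0,0,0,0],[-0.3,0,0,0,0]]'; python3 - <<'E'
from h import *
b=arm.snapshot("scene");cv2.imwrite("pics/c8.png",cv2.resize(b[220:330,200:310],None,fx=5,fy=5,interpolation=2))
E
```

```text
clock: 2.8
tcp_pos: [0.5431, 0.3312, 0.0623]
tcp_rot: [-2.785, 1.569, -2.732]
wrist_force: [0.5, 0.1, -0.4]
finger_gap: 0.35
```

View pics/c8.png

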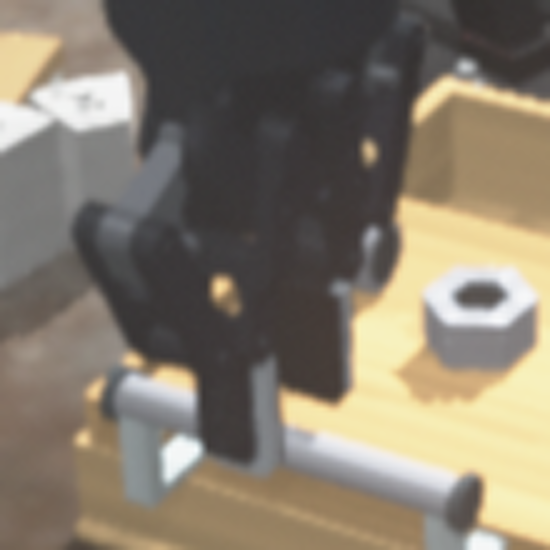

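```bash
python3 -m jog '[[-0.45,0,0,0,0],[-0.45,0,0,0,0],[-0.45,0.4,0,0,0],[-0.45,0.4,0,0,0],[-0.45,0,0,0,0],[-0.45,0,0,0,0]]'; python3 - <<'E'
from h import *
o,R=st();print(o["wrist_force"])
b=arm.snapshot("scene");cv2.imwrite("pics/c9.png",cv2.resize(b[220:330,200:310],None,fx=5,fy=5,interpolation=2))
E
```

```text
clock: 3.45
tcp_pos: [0.5434, 0.3314, 0.055]
tcp_rot: [-2.756, 1.57, -2.703]
wrist_force: [0.3, 0.2, -0.9]
finger_gap: 0.275
[ 0.2649  0.1717 -0.8581]
```

View pics/c9.png

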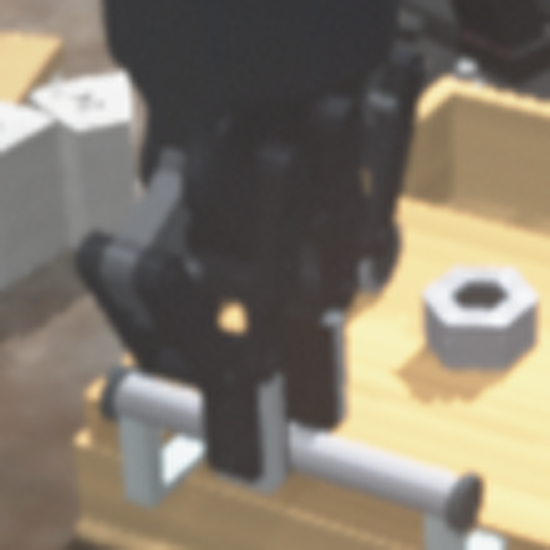

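```bash
python3 -m jog '[[-0.45,0.4,0,0,0],[-0.45,0.4,0,0,0],[-0.45,0,0,0,0],[-0.7,0,0,0,0],[-1,0,0,0,0],[-1,0,0,0,0],[-1,0,0,0,0]]' 30; python3 - <<'E'
from h import *
o,R=st();print(o["wrist_force"])
b=arm.snapshot("scene");cv2.imwrite("pics/c10.png",cv2.resize(b[220:330,200:310],None,fx=5,fy=5,interpolation=2))
E
```

```text
clock: 4.2
tcp_pos: [0.5435, 0.3309, 0.0472]
tcp_rot: [-2.174, 1.57, -2.121]
wrist_force: [0.1, -3.1, -0.2]
finger_gap: 0.123
[ 0.111  -3.0808 -0.2086]
```

View pics/c10.png

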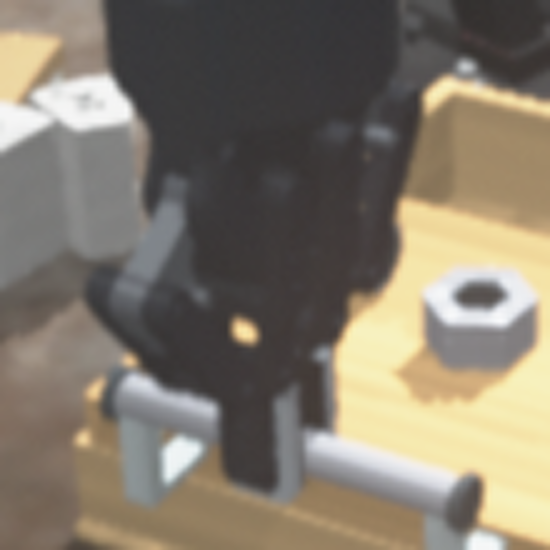

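```bash
python3 -m jog '[[-1,-0.1,-0.03,0,0],[-1,-0.2,-0.05,0,0],[-1,-0.24,-0.06,0,0],[-1,-0.27,-0.08,0,0],[-1,-0.27,-0.08,0,0],[-1,-0.26,-0.09,0,0],[-1,-0.26,-0.09,0,0],[-1,-0.26,-0.1,0,0],[-1,-0.26,-0.1,0,0],[-1,-0.26,-0.1,0,0]]'
python3 -m jog '[[-1,-0.26,-0.11,0,0],[-1,-0.25,-0.11,0,0],[-1,-0.25,-0.12,0,0],[-1,-0.25,-0.12,0,0],[-1,-0.25,-0.12,0,0],[-1,-0.25,-0.13,0,0],[-1,-0.24,-0.13,0,0],[-1,-0.24,-0.14,0,0],[-1,-0.2,-0.12,0,0],[-1,-0.1,-0.06,0,0]]'
python3 - <<'E'
from h import *
b=arm.snapshot("scene");cv2.imwrite("pics/c11.png",cv2.resize(b[180:370,180:430],None,fx=3,fy=3,interpolation=2))
b=arm.snapshot("top");cv2.imwrite("pics/c12.png",cv2.resize(b[190:300,200:360],None,fx=4,fy=4,interpolation=2))
E
```

```text
clock: 5.25
tcp_pos: [0.5439, 0.3234, 0.0713]
tcp_rot: [-2.534, 1.57, -2.481]
wrist_force: [0.7, -4.3, -5.9]
finger_gap: 0.123
clock: 6.25
tcp_pos: [0.5446, 0.3126, 0.0946]
tcp_rot: [1.579, 1.57, 1.631]
wrist_force: [-1.1, -0.4, -4.5]
finger_gap: 0.124
```

View pics/c11.png

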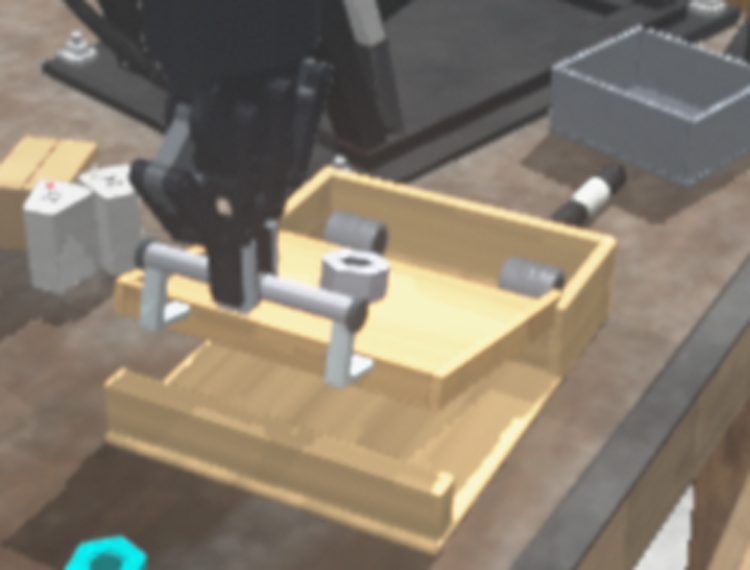

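View pics/c12.png

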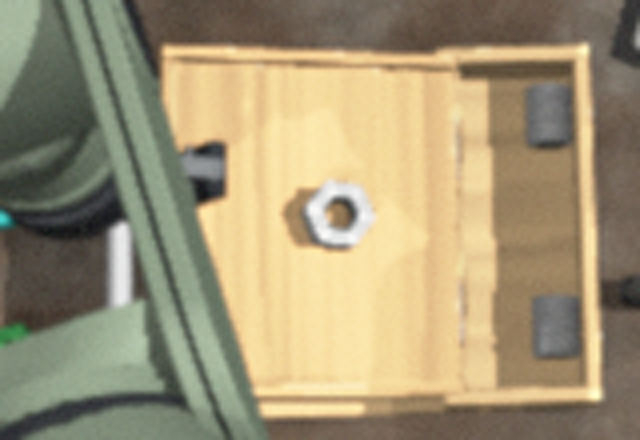

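Both ferrules are in the tray (top crop (549,113), (556,325)), and the nut is still on the raised board. I'll lower it now along the reverse path.

```bash
python3 -m jog '[[-1,0,0,0,0],[-1,0,0,0,0],[-1,0.1,0.06,0,0],[-1,0.2,0.12,0,0],[-1,0.24,0.14,0,0],[-1,0.24,0.13,0,0],[-1,0.25,0.13,0,0],[-1,0.25,0.12,0,0],[-1,0.25,0.12,0,0],[-1,0.25,0.12,0,0]]'
python3 -m jog '[[-1,0.25,0.11,0,0],[-1,0.26,0.11,0,0],[-1,0.26,0.1,0,0],[-1,0.26,0.1,0,0],[-1,0.26,0.1,0,0],[-1,0.26,0.09,0,0],[-1,0.26,0.09,0,0],[-1,0.27,0.08,0,0],[-1,0.27,0.08,0,0],[-1,0.24,0.06,0,0]]'
python3 -m jog '[[-1,0.15,0.05,0,0],[-1,0.1,0.03,0,0],[-1,0,0,0,0],[-0.8,0,0,0,0],[-0.55,0,0,0,0],[-0.45,0,0,0,0],[-0.45,0,0,0,0]]'
python3 - <<'E'
from h import *
b=arm.snapshot("scene");cv2.imwrite("pics/c13.png",cv2.resize(b[180:370,180:430],None,fx=3,fy=3,interpolation=2))
E
```

```text
clock: 7.35
tcp_pos: [0.5441, 0.3214, 0.0762]
tcp_rot: [-2.067, 1.57, -2.014]
wrist_force: [-4.8, 0.9, -0.8]
finger_gap: 0.121
clock: 8.35
tcp_pos: [0.5437, 0.3305, 0.05]
tcp_rot: [-2.148, 1.57, -2.095]
wrist_force: [-5.1, -1.5, -0.1]
finger_gap: 0.125
clock: 9.05
tcp_pos: [0.5454, 0.332, 0.0487]
tcp_rot: [0.346, 1.567, 0.398]
wrist_force: [0.2, 0.4, -0.3]
finger_gap: 0.274
```

View pics/c13.png

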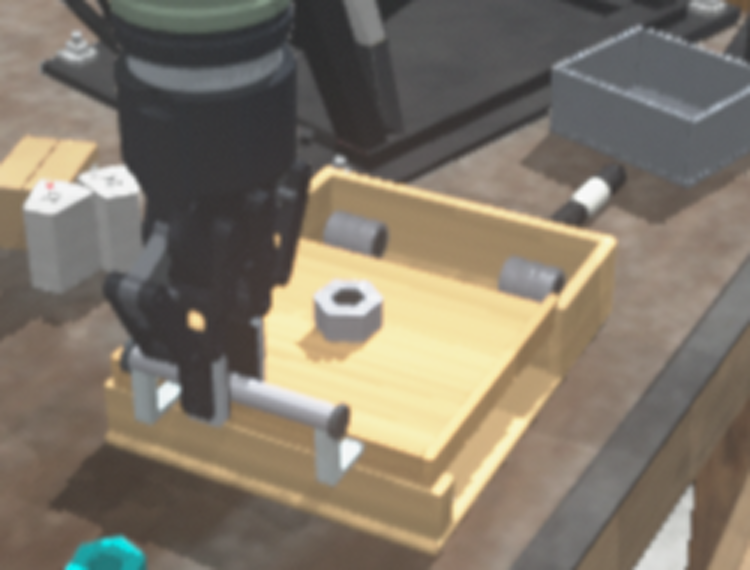

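```bash
python3 -m jog '[[-0.45,-1,0,0,0],[-0.45,-3,0,0,0],[-0.45,-4,0,0,0],[-0.2,-4,0,0,0],[0,0,0,0,0]]'
cat > nut.py <<'E'
from h import *
a=arm.snapshot("top");cv2.imwrite("pics/topn.png",a)
u0,v0=268,232;c=cv2.resize(a[v0:v0+26,u0:u0+26],None,fx=20,fy=20,interpolation=2);cv2.imwrite("pics/nutc.png",c)
hsv=cv2.cvtColor(c,cv2.COLOR_BGR2HSV);m=((hsv[...,1]<45)&(hsv[...,2]>120)).astype(np.uint8)*255
k=max(cv2.findContours(m,0,2)[0],key=cv2.contourArea);h=cv2.convexHull(k)[:,0]
P=np.array([onz("top",u0+(u+.5)/20-.5,v0+(v+.5)/20-.5,.063)[:2] for u,v in h])
M=cv2.moments((P*1e4).astype(np.float32));ce=np.array([M["m10"],M["m01"]])/M["m00"]/1e4
d=np.roll(P,-1,0)-P;L=np.hypot(*d.T);an=np.arctan2(d[:,1],d[:,0])
ph=np.angle((L*np.exp(6j*an)).sum())/6;print("centre",ce,"edge dir mod60",np.rad2deg(ph)%60)
W=[np.ptp(P@[np.cos(t),np.sin(t)]) for t in np.deg2rad(range(-30,30,2))];print("widths",np.round(np.array(W)*1e3,1))
E
python3 nut.py
```

```text
clock: 9.6
tcp_pos: [0.549, 0.3339, 0.1772]
tcp_rot: [0.361, 1.554, 0.413]
wrist_force: [0.0, 0.7, 0.8]
finger_gap: 0.498
centre [0.5504 0.2179] edge dir mod60 25.04672577465467
widths [36.7 36.6 36.5 36.4 36.2 35.9 35.7 35.4 35.  34.7 34.3 33.8 33.4 33.5
 33.9 34.3 34.7 35.1 35.5 35.8 36.1 36.4 36.6 36.8 36.9 37.1 37.1 37.2
 37.2 37.2]
```

View pics/nutc.png

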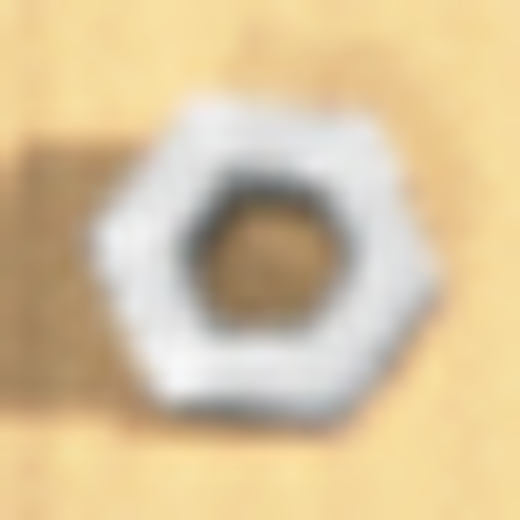

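```bash
python3 -c "
from h import *
togo([.551,.218,.15],np.deg2rad(-5))"
```

```text
clock 9.65 tcp [0.5471 0.333  0.1737] x [ 0.01    0.0043 -0.9999] y [-0.0527  0.9986  0.0038] z [0.9986 0.0526 0.0102] gap 0.503 F [ 0.7146 -0.4918  0.188 ] q [ 0.4118  0.3632  1.416  -0.      1.3515 -1.2117]
turn -81.98132073731551 or other 98.01867926268449 ; shift now(cm) [  2.3252 -11.5124  -0.2382] ; after turn [  2.2495  -1.4012 -11.4445]
```

```bash
python3 -m jog '[[0.1,0,-3.8,0,0],[0.1,0,-3.8,0,0],[0.1,0,-3.9,-0.2,0],[0.1,0,0,0,8],[0.1,0,0,0,8],[0.1,0,0,0,8],[0.1,0,0,0,8],[0.1,0,0,0,8],[0.1,0,0,0,8],[0.1,0,0,0,8]]'
python3 -m jog '[[0.1,0,0,0,8],[0.1,0,0,0,8],[0.1,0,0,0,8],[0.1,0,0,0,8],[0.1,0,0,0,8],[0.1,0,0,0,2],[0.1,0,0,0,0]]'
python3 -c "
from h import *
togo([.551,.218,.06],np.deg2rad(-5))"
```

```text
clock: 10.65
tcp_pos: [0.5469, 0.2163, 0.1665]
tcp_rot: [-1.985, 1.568, -2.916]
wrist_force: [0.7, 0.5, -0.6]
finger_gap: 0.548
clock: 11.35
tcp_pos: [0.5469, 0.2163, 0.1666]
tcp_rot: [-1.243, 1.569, -2.901]
wrist_force: [-0.6, -0.6, 0.2]
finger_gap: 0.55
clock 11.35 tcp [0.5469 0.2163 0.1666] x [-0.0022 -0.0005 -1.    ] y [ 0.9962 -0.0868 -0.0021] z [-0.0868 -0.9962  0.0007] gap 0.550 F [-0.5624 -0.594   0.1564] q [ 0.2296  0.2717  1.5506 -0.      1.3215  0.3164]
turn 0.022806162925434137 or other -179.97719383707457 ; shift now(cm) [10.663   0.4118 -0.2091] ; after turn [10.663   0.4117 -0.2093]
```

```bash
python3 -m jog '[[0.1,0,0.4,-0.2,0],[0.1,3,0,0,0],[0.1,3,0,0,0],[0.1,3,0,0,0],[0.1,1,0,0,0],[0.1,0,0,0,0],[0.1,0,0,0,0]]'
python3 - <<'E'
from h import *
togo([.551,.218,.05],np.deg2rad(-5))
b=arm.snapshot("scene");cv2.imwrite("pics/c14.png",cv2.resize(b[210:310,230:360],None,fx=6,fy=6,interpolation=2))
E
```

```text
clock: 12.05
tcp_pos: [0.553, 0.2184, 0.069]
tcp_rot: [1.887, 1.569, 0.23]
wrist_force: [-0.1, 0.9, -0.5]
finger_gap: 0.547
clock 12.05 tcp [0.553  0.2184 0.069 ] x [ 0.0018  0.0004 -1.    ] y [ 0.9962 -0.0867  0.0018] z [-0.0867 -0.9962 -0.0006] gap 0.547 F [-0.0872  0.9065 -0.4511] q [ 0.2307  0.3921  1.6123 -0.      1.1353  0.3175]
turn 0.027320522632706457 or other -179.9726794773673 ; shift now(cm) [ 1.8959 -0.2007  0.0623] ; after turn [ 1.8959 -0.2006  0.0624]
```

View pics/c14.png

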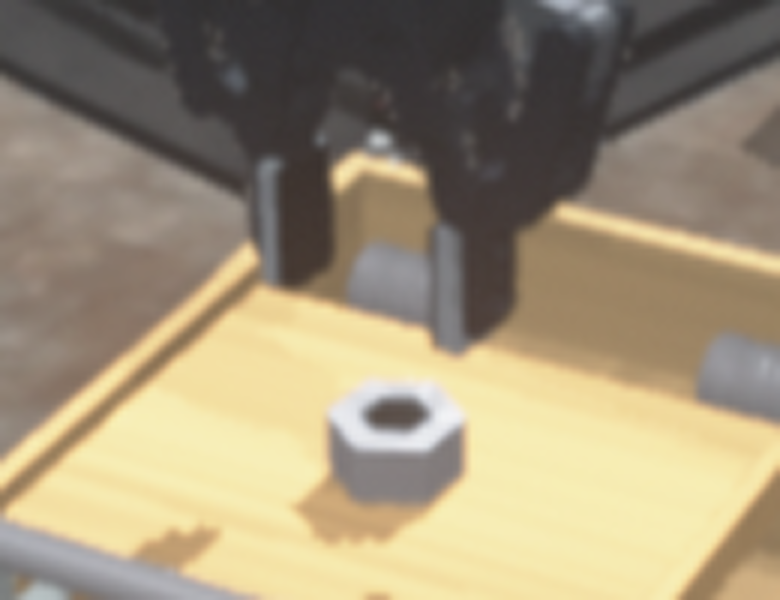

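```bash
python3 -m jog '[[0.1,0.5,-0.2,0.05,0],[0.1,0.5,0,0,0],[0.1,0.5,0,0,0],[0.1,0.5,0,0,0],[0.1,0,0,0,0],[0.1,0,0,0,0]]'
python3 - <<'E'
from h import *
togo([.551,.218,.03],np.deg2rad(-5))
b=arm.snapshot("scene");cv2.imwrite("pics/c15.png",cv2.resize(b[210:310,230:360],None,fx=6,fy=6,interpolation=2))
E
```

```text
clock: 12.7
tcp_pos: [0.5497, 0.2178, 0.0475]
tcp_rot: [-1.239, 1.57, -2.897]
wrist_force: [-0.1, 0.8, -0.9]
finger_gap: 0.554
clock 12.70 tcp [0.5497 0.2178 0.0475] x [-0.0007 -0.0002 -1.    ] y [ 0.9962 -0.0869 -0.0006] z [-0.0869 -0.9962  0.0002] gap 0.554 F [-0.0699  0.8347 -0.9429] q [ 0.2309  0.4165  1.6299 -0.      1.0959  0.3179]
turn 0.01522140547102424 or other -179.98477859452896 ; shift now(cm) [ 1.7523  0.1325 -0.0332] ; after turn [ 1.7523  0.1325 -0.0332]
```

View pics/c15.png

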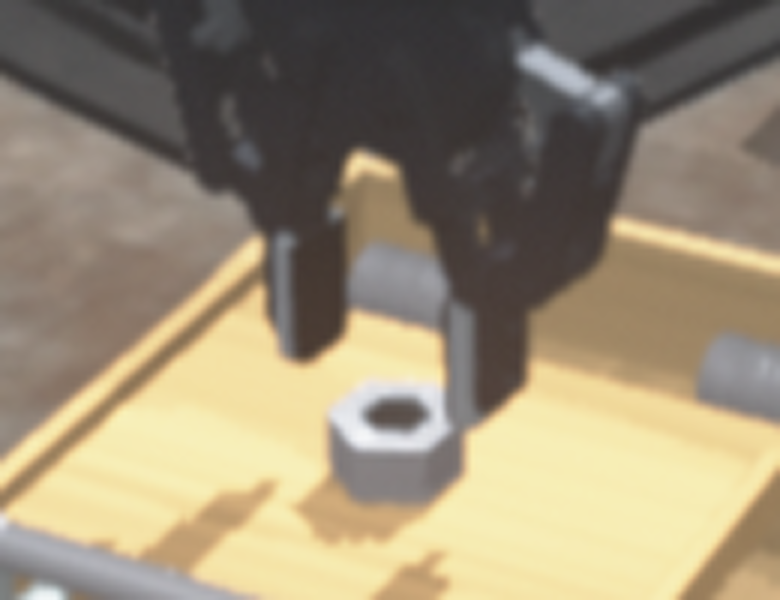

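```bash
python3 -m jog '[[0.1,0.5,0.05,0,0],[0.1,0.5,0,0,0],[0.1,0.5,0,0,0],[0.1,0.5,0,0,0],[0.1,0,0,0,0],[0.1,0,0,0,0]]'
python3 - <<'E'
from h import *
togo([.551,.218,.03],np.deg2rad(-5))
b=arm.snapshot("scene");cv2.imwrite("pics/c16.png",cv2.resize(b[210:310,230:360],None,fx=6,fy=6,interpolation=2))
E
```

```text
clock: 13.35
tcp_pos: [0.5502, 0.2178, 0.0275]
tcp_rot: [-1.253, 1.57, -2.911]
wrist_force: [-0.3, -0.4, -0.1]
finger_gap: 0.551
clock 13.35 tcp [0.5502 0.2178 0.0275] x [-0.0006 -0.0001 -1.    ] y [ 0.9962 -0.087  -0.0006] z [-0.087  -0.9962  0.0002] gap 0.551 F [-0.3475 -0.3943 -0.0693] q [ 0.2307  0.4458  1.637  -0.      1.0594  0.3177]
turn 0.01167006010128091 or other -179.98832993989873 ; shift now(cm) [-0.2462  0.0793 -0.0315] ; after turn [-0.2462  0.0793 -0.0315]
```

View pics/c16.png

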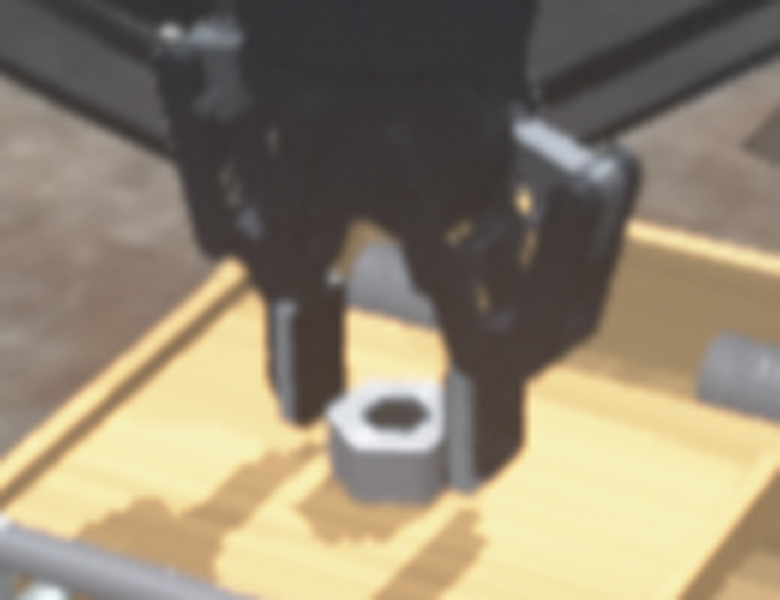

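```bash
python3 -m jog '[[0.1,0.2,0.05,0,0],[-0.1,0,0,0,0],[-0.3,0,0,0,0],[-1,0,0,0,0],[-1,0,0,0,0],[-1,0,0,0,0],[-1,0,0,0,0]]' 40
python3 - <<'E'
from h import *
b=arm.snapshot("scene");cv2.imwrite("pics/c17.png",cv2.resize(b[210:310,230:360],None,fx=6,fy=6,interpolation=2))
E
```

```text
clock: 14.1
tcp_pos: [0.5512, 0.2178, 0.0262]
tcp_rot: [1.9, 1.57, 0.242]
wrist_force: [1.2, 0.1, 1.9]
finger_gap: 0.361
```

View pics/c17.png

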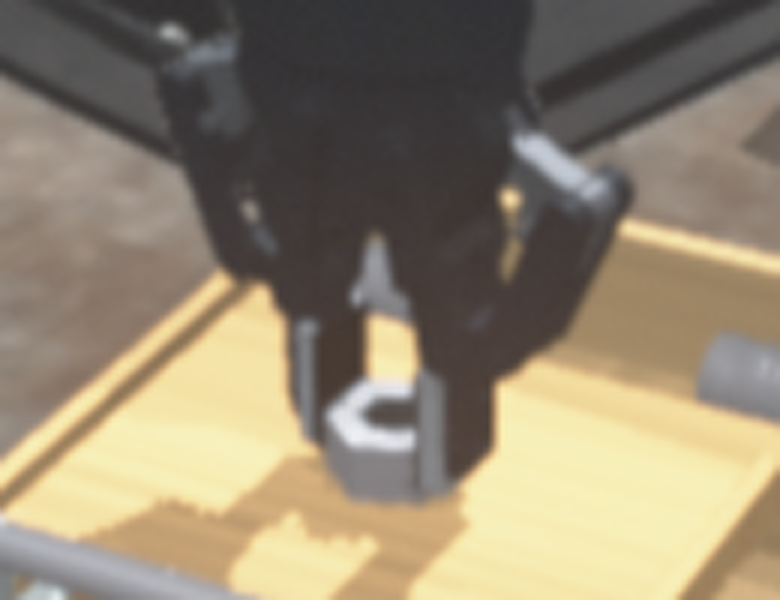

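```bash
python3 -m jog '[[-1,-1,0,0,0],[-1,-3,0,0,0],[-1,-4,0,0,0],[-1,-4,0,0,4.5],[-1,0,0,0,4.5],[-1,0,0,0,0]]'
python3 - <<'E'
from h import *
togo([.524,-.1515,.14],np.deg2rad(-14))
b=arm.snapshot("scene");cv2.imwrite("pics/c18.png",cv2.resize(b[100:340,200:440],None,fx=2.5,fy=2.5,interpolation=2))
E
```

```text
clock: 14.75
tcp_pos: [0.5519, 0.218, 0.1482]
tcp_rot: [2.042, 1.567, 0.227]
wrist_force: [-1.3, -0.5, -1.3]
finger_gap: 0.363
clock 14.75 tcp [0.5519 0.218  0.1482] x [ 0.0036  0.0008 -1.    ] y [ 0.9704 -0.2415  0.0033] z [-0.2415 -0.9704 -0.0017] gap 0.363 F [-1.32   -0.4813 -1.2866] q [ 0.2304  0.2963  1.5594 -0.      1.2822  0.4744]
turn 0.0243239940562745 or other -179.97567600594374 ; shift now(cm) [ 0.7835  6.2122 36.5339] ; after turn [ 0.7835  6.2278 36.5312]
```

View pics/c18.png

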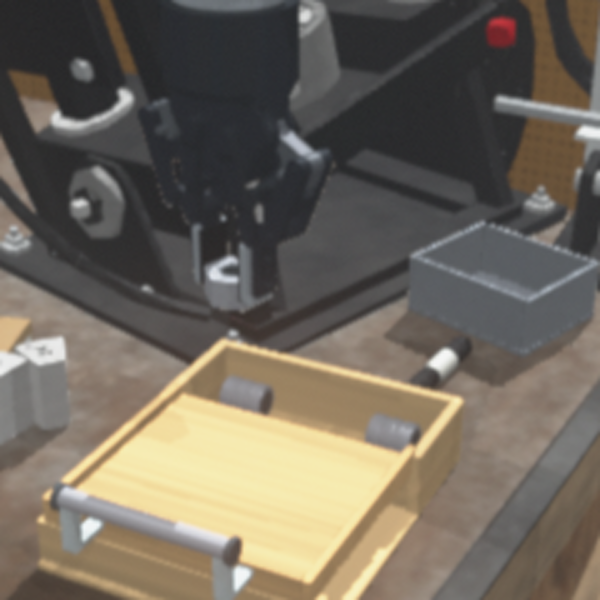

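```bash
python3 -m jog '[[-1,0,0,2,0],[-1,0,0,4,0],[-1,0,0,4,0],[-1,0,0,4,0],[-1,0,0,4,0],[-1,0,0,4,0],[-1,0,0,4,0],[-1,0,0,4,0],[-1,0,0,4,0],[-1,0,0,2.5,0]]'
python3 -m jog '[[-1,0,2,0,0],[-1,0,2,0,0],[-1,0,2,0,0],[-1,0,0.2,0,0],[-1,0,0,0,0]]'
python3 - <<'E'
from h import *
togo([.524,-.1515,.0],np.deg2rad(-14))
b=arm.snapshot("scene");cv2.imwrite("pics/c19.png",cv2.resize(b[100:300,300:500],None,fx=3,fy=3,interpolation=2))
cv2.imwrite("pics/t19.png",arm.snapshot("top")[180:330,380:540].repeat(4,0).repeat(4,1))
E
```

```text
clock: 15.8
tcp_pos: [0.4604, -0.1381, 0.1443]
tcp_rot: [-1.618, 1.567, 2.85]
wrist_force: [0.3, 0.4, -0.1]
finger_gap: 0.365
clock: 16.3
tcp_pos: [0.5216, -0.1508, 0.1443]
tcp_rot: [-1.742, 1.567, 2.728]
wrist_force: [-0.0, 0.6, 0.4]
finger_gap: 0.361
clock 16.30 tcp [ 0.5216 -0.1508  0.1443] x [-0.0036  0.0016 -1.    ] y [ 0.9706 -0.2407 -0.0039] z [-0.2407 -0.9706 -0.0007] gap 0.361 F [-0.0289  0.6042  0.4223] q [-0.4409  0.2036  1.6841 -0.0001  1.2578 -0.1978]
turn 0.07268640257773029 or other -179.92731359742226 ; shift now(cm) [14.4293  0.3068  0.015 ] ; after turn [14.4293  0.3068  0.0147]
```

View pics/c19.png

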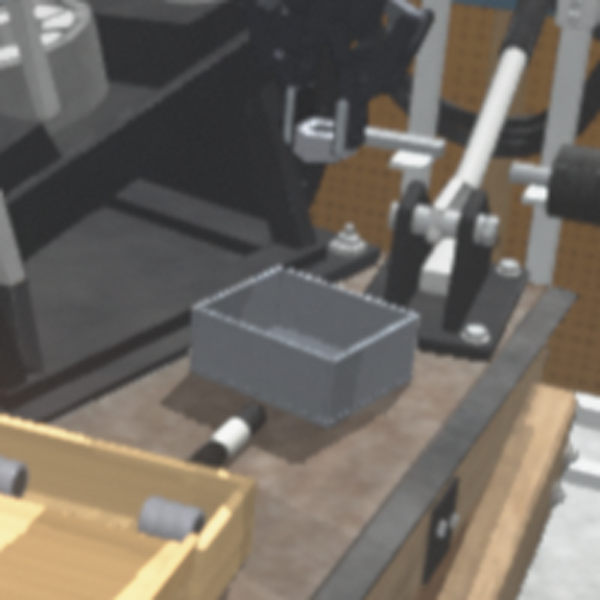

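View pics/t19.png

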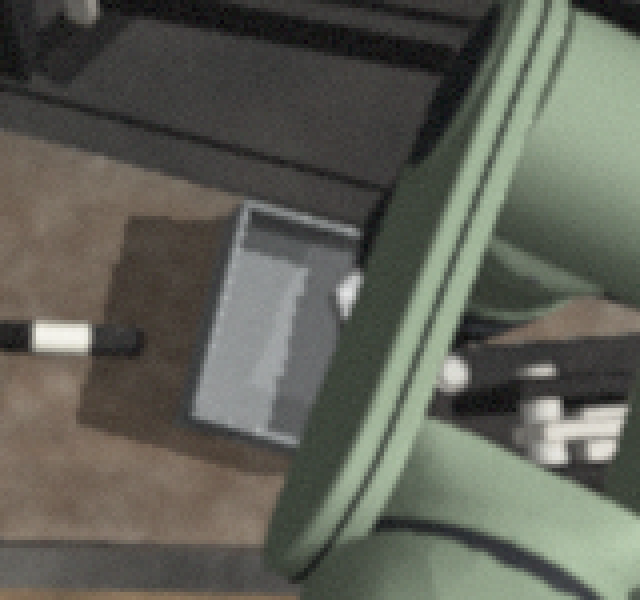

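```bash
python3 -c "
from h import *
o,R=st();p=o['tcp_pos']+[0,0,.028]
print(proj('scene',p),proj('top',p))"
python3 -m jog '[[-1,3,0.2,0,0],[-1,3,0,0,0],[-1,3,0,0,0],[-1,2,0,0,0],[-1,1,0,0,0],[-1,0,0,0,0],[-1,0,0,0,0]]'
python3 - <<'E'
from h import *
b=arm.snapshot("scene");cv2.imwrite("pics/c20.png",cv2.resize(b[100:300,300:500],None,fx=3,fy=3,interpolation=2))
E
```

```text
(np.float64(407.7719439809077), np.float64(147.25112760130435)) (np.float64(471.98298781966423), np.float64(255.57941522160982))
clock: 17.1
tcp_pos: [0.5252, -0.1521, 0.0267]
tcp_rot: [1.355, 1.57, -0.459]
wrist_force: [0.8, -0.1, -0.1]
finger_gap: 0.362
```

View pics/c20.png

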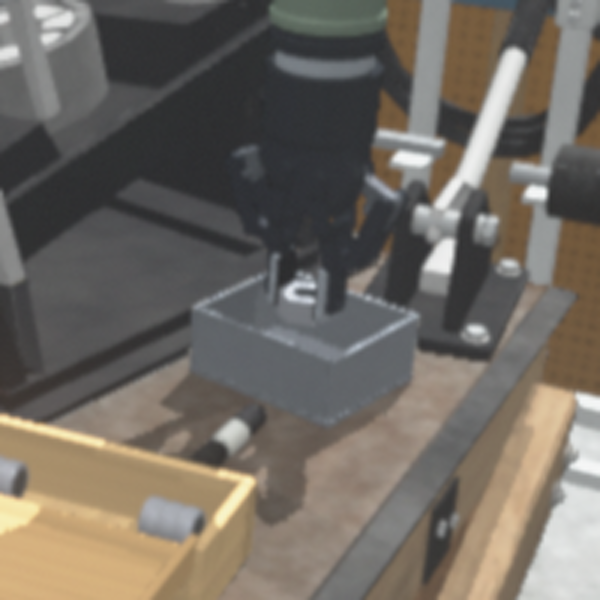

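```bash
python3 -m jog '[[-1,0.8,0,0,0],[-1,0.8,0,0,0],[-1,0.8,0,0,0],[-1,0,0,0,0],[-0.2,0,0,0,0],[0,0,0,0,0],[0,0,0,0,0]]'
python3 - <<'E'
from h import *
print(st()[0]["wrist_force"])
b=arm.snapshot("scene");cv2.imwrite("pics/c21.png",cv2.resize(b[100:300,300:500],None,fx=3,fy=3,interpolation=2))
E
```

```text
clock: 17.85
tcp_pos: [0.5252, -0.1521, 0.0023]
tcp_rot: [1.383, 1.57, -0.432]
wrist_force: [-0.3, -0.1, -0.1]
finger_gap: 0.498
[-0.2561 -0.1215 -0.1232]
```

View pics/c21.png

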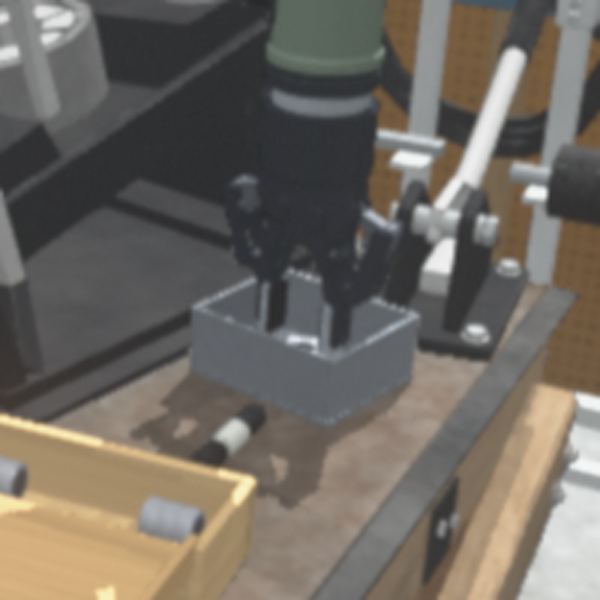

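Released; retreating straight up, then back towards the start side for a clear view.

```bash
python3 -m jog '[[0,-1,0,0,0],[0,-3,0,0,0],[0,-4,0,0,0],[0,-4,0,0,0],[0,-4,0,0,0],[0,-4,0,0,0],[0,0,-4,0,0],[0,0,-4,0,0],[0,0,-4,0,0],[0,0,0,0,0]]'
python3 - <<'E'
from h import *
b=arm.snapshot("scene");cv2.imwrite("pics/s22.png",b)
t=arm.snapshot("top");cv2.imwrite("pics/t22.png",cv2.resize(t[180:330,200:500],None,fx=2.6,fy=2.6,interpolation=2))
E
```

```text
clock: 18.9
tcp_pos: [0.4034, -0.1206, 0.201]
tcp_rot: [-1.743, 1.567, 2.725]
wrist_force: [-0.5, -0.2, -0.5]
finger_gap: 0.504
```

View pics/s22.png

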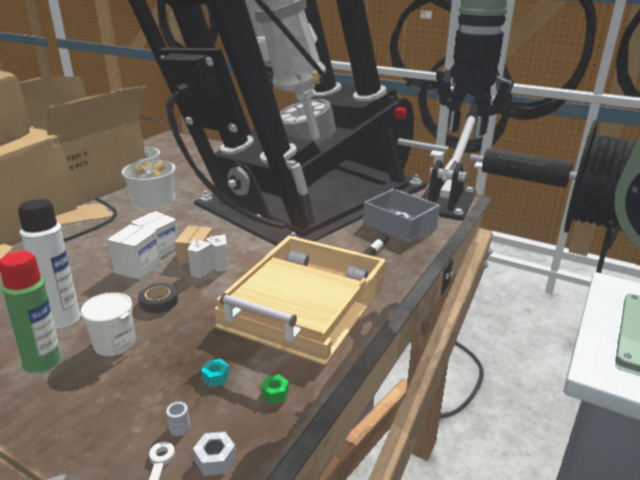

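View pics/t22.png

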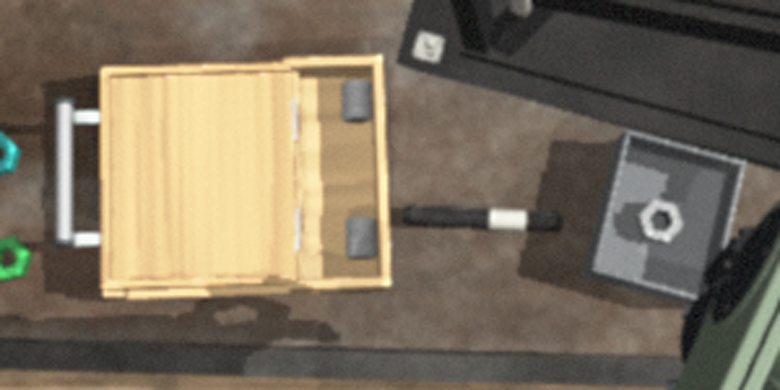

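The top crop shows the nut lying flat in the bin (660,220) and the ferrules in the tray (356,100) and (361,238). The board is flat and the arm is clear, so I'm handing in.

```bash
python3 -c "
from cell import arm
print(arm.get_obs()['wrist_force'],arm.hand_in())"
```

```text
the job is handed in; nothing more can be done
[-0.2268264  -0.3843053  -0.01536588] None
```

The job is done and handed in at about 19 s on the robot's clock; no verdict was reported. I gripped the handle and tilted the board to about 0.29 rad. Both ferrules rolled into the catch tray and the nut stayed on. I lowered the board along the reverse path, then placed the nut in the grey bin.

- **Last checks:** the final pictures show the board flat, both ferrules lying in the tray, and the nut flat near the middle of the bin. The gripper was raised clear, with wrist force below 0.5 N.
- **Disagreement:** in the scene camera the fingertips appeared about 20–27 mm higher than the reported tool position, more than the pads' swing when open explains. I set the grasp heights from the pictures instead, and both grasps held. I did not find the cause.

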